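# Tip the sealed tins over, read the base stamps and sort them

### The job

Three look-alike square tins stand on the machine's run-out tray: first tip all three over onto their sides on the tray so that the stamp under each base can be read, before taking any away. Then lay the two with a ring stamp in the long wooden box and the one with a bar stamp in the short steel box, each lying flat on its side on the box's floor and set down gently, not dropped. Leave everything else where it is.

Things in the scene. Friction and masses are not known exactly. Their poses are not given: they have to be found in the camera images.
- tin_ring_a_mid (a point): Square metal tin, 0.17-0.33 kg: body 48 x 48 x 88 mm tall, round lid 40 mm across and 12 high on top. Black ring (42 mm across) stamped under the base, hidden while it stands; else all three look alike. Point: middle of the square body, 44 mm above the base; z runs base to lid, x and y square to the faces. Pushed near the top of the body it tips rather than slides.
- tin_ring_b_mid (a point): Square metal tin, 0.17-0.33 kg: body 48 x 48 x 88 mm tall, round lid 40 mm across and 12 high on top. Black ring (42 mm across) stamped under the base, hidden while it stands; else all three look alike. Point: middle of the square body, 44 mm above the base; z runs base to lid, x and y square to the faces. Pushed near the top of the body it tips rather than slides.
- tin_bar_mid (a point): Square metal tin, 0.17-0.33 kg: body 48 x 48 x 88 mm tall, round lid 40 mm across and 12 high on top. Black straight bar (42 x 11 mm) stamped under the base, hidden while it stands; else all three look alike. Point: middle of the square body, 44 mm above the base; z runs base to lid, x and y square to the faces. Pushed near the top of the body it tips rather than slides.
- catch: Machine's run-out tray, fixed: steel plate 280 (x) by 370 mm (y), surface 4 mm above the table, lips 6 mm higher on two sides and robot's side. Origin: centre of the underside; x points away from the robot, to a low roller chute from 155 mm on. The tins stand in a row along y, 30 to 60 mm beyond the centre, about 115 mm apart, with room to fall over towards the robot.
- crate: Long wooden box, fixed, open on top: 243 mm (x) by 118 mm (y) outside, walls 4 mm thick and 24 mm high, floor 4 mm. Origin: centre of the underside on the table. It may be on the left or on the right of the tray.
- pan: Short steel box, fixed, open on top: 143 mm (x) by 118 mm (y) outside, walls 4 mm thick and 24 mm high, floor 4 mm. Origin: centre of the underside on the table. It may be on the left or on the right of the tray.
- jar_l: Bystander, loose: small amber glass jar, 30 mm wide, 42 mm tall, standing at the tray's rear edge. Origin: centre of the underside.
- jar_r: Bystander, loose: the other small amber glass jar, same size. Origin: centre of the underside.
- scraper: Bystander, loose: long-handled spatula lying beyond the right-hand box. Origin: about the handle's middle.
- tape: Bystander, loose: cardboard ring, 90 mm wide, 22 mm tall, lying beyond the left-hand box. Origin: centre of the underside.
- bowl: Bystander, loose: small empty steel bowl, 80 mm wide, 35 mm tall, behind the tray. Origin: centre of the underside.
Mind the look-alikes: they are no part of the job. Leave any pink or red look-alike of the part that bears tin_bar_mid alone.

How it is judged (in metres and radians):
On the way:
1. all three tins lie on their sides on the run-out tray at the same time (x of tin_ring_a_mid in the frame of catch between -0.14 and 0.14 m and y of tin_ring_a_mid in the frame of catch between -0.185 and 0.185 m and z of each of tin_ring_a_mid, tin_ring_b_mid, tin_bar_mid in the frame of catch below 0.045 m and angle between tin_ring_a_mid's own z axis and vertical between 1.42 and 1.72 rad and linear speed of each of tin_ring_a, tin_ring_b, tin_bar below 0.03 m/s and x of tin_ring_b_mid in the frame of catch between -0.14 and 0.14 m and y of tin_ring_b_mid in the frame of catch between -0.185 and 0.185 m and angle between tin_ring_b_mid's own z axis and vertical between 1.42 and 1.72 rad and x of tin_bar_mid in the frame of catch between -0.14 and 0.14 m and y of tin_bar_mid in the frame of catch between -0.185 and 0.185 m and angle between tin_bar_mid's own z axis and vertical between 1.42 and 1.72 rad), for 0.2 s.
At the end, for the whole second after the job is handed in: Both ring-stamped tins lie flat on their sides (axis within about 8 degrees of level) on the floor of the long wooden box, the bar-stamped one likewise in the short steel box, all released and at rest (x of tin_ring_a_mid in the frame of crate between -0.1175 and 0.1175 m and y of tin_ring_a_mid in the frame of crate between -0.055 and 0.055 m and z of each of tin_ring_a_mid, tin_ring_b_mid in the frame of crate below 0.042 m and angle between tin_ring_a_mid's own z axis and vertical between 1.42 and 1.72 rad and linear speed of each of tin_ring_a, tin_ring_b, tin_bar below 0.03 m/s and x of tin_ring_b_mid in the frame of crate between -0.1175 and 0.1175 m and y of tin_ring_b_mid in the frame of crate between -0.055 and 0.055 m and angle between tin_ring_b_mid's own z axis and vertical between 1.42 and 1.72 rad and x of tin_bar_mid in the frame of pan between -0.0675 and 0.0675 m and y of tin_bar_mid in the frame of pan between -0.055 and 0.055 m and z of tin_bar_mid in the frame of pan below 0.042 m and angle between tin_bar_mid's own z axis and vertical between 1.42 and 1.72 rad); the robot touches nothing.
It fails at once if a tin is dropped into a box (free of the fingers over the box and falling faster than 0.8 m/s, about 30 mm) ((linear speed of tin_ring_a above 0.8 m/s and contact force between the fingers and tin_ring_a below 0.1 N and horizontal distance between tin_ring_a_mid and crate below 0.13 m) or (linear speed of tin_ring_a above 0.8 m/s and contact force between the fingers and tin_ring_a below 0.1 N and horizontal distance between tin_ring_a_mid and pan below 0.13 m) or (linear speed of tin_ring_b above 0.8 m/s and contact force between the fingers and tin_ring_b below 0.1 N and horizontal distance between tin_ring_b_mid and crate below 0.13 m) or (linear speed of tin_ring_b above 0.8 m/s and contact force between the fingers and tin_ring_b below 0.1 N and horizontal distance between tin_ring_b_mid and pan below 0.13 m) or (linear speed of tin_bar above 0.8 m/s and contact force between the fingers and tin_bar below 0.1 N and horizontal distance between tin_bar_mid and crate below 0.13 m) or (linear speed of tin_bar above 0.8 m/s and contact force between the fingers and tin_bar below 0.1 N and horizontal distance between tin_bar_mid and pan below 0.13 m)).
It fails at once if a bystander is moved more than 40 mm (distance of any of jar_l, jar_r, scraper, tape, bowl from where it was at the start of the episode above 0.04 m).
It also fails if it takes over 69 s, if anything falls off the work surface, if the arm or the gripper's body presses on something with over 40 N, if the wrist force passes 120 N, or if a joint passes its speed limit or range.

### The arm

A 7-joint arm with a two-finger parallel gripper is mounted at the origin on the work surface. World frame = base frame: x ahead of the robot, y to its left, z up, the work surface at z = 0. Lengths are in m, angles in degrees, forces in N, time in s.
With the tool pointing down it reaches from about 0.425 to 0.875 m from the base axis. Payload 8.4 kg.
Tool frame: the origin (TCP) lies at the very end of the fingers, on their centre line; the grasp point (between the pads) lies 19 mm behind it; z points along the fingers, y is the direction in which the jaws open and shut (so a half turn about z gives the same grasp; the last joint's range is limited). The gripper opens to 85 mm and grips with 20 to 120 N. Pads are 22 mm wide; open, the fingers measure 114 mm over their backs; the gripper's body (76 mm by 85 mm) begins 54 mm behind the grasp point. The pads swing forward as they close: fully open they stand 13 mm farther back than shut.
Start: joints at [67.598, 19.091, 2.286, 83.961, -0.768, 76.965, -3.352], TCP at [0.187, -0.623, 0.231] pointing down, gripper open.
Joint ranges: [-147.57, 147.57], [-21.85, 119.76], [-74.77, 79.35], [14.55, 137.4], [-85.83, 265.84], [4.83, 119.75], [-152.11, 152.11]. Speed limits (degrees/s): [127.2, 127.2, 159.86, 159.86, 180, 180, 180].

### API

Orientations are given as [roll, pitch, yaw] about the fixed x, y, z axes, in that order (R = Rz(yaw) Ry(pitch) Rx(roll)).
In Python, from rig import get_obs, get_image, order gives the robot as it stands. The module is installed in compiled form; this text tells all that it offers.
- The arm moves only by the tool move_arm, never from a script. Its argument "rows" is a list of rows, each a list of 4 numbers: the shift along the world's x, y, z in mm, then the turn about the world's z in rad. A call has 1 to 12 rows; each row is the pose to reach, as a shift and turn from the pose measured when the call began; what a row does not reach only later rows make up. A row lasts 1/10 s, in which the tool goes at most 50 mm and 8.59 degrees, less where a joint would pass 70% of its speed; a pose out of reach is approached as far as the arm can. A call with a gripper value outside its range is refused whole. "claw" is the closure, from -1 (fully open) to 1 (shut), set as the call begins (left out, the last holds). The fingers move at their own pace and stop on an object; "newtons" is the grip in N (left out, the last holds). Time passes only in rows, so rows that repeat a pose let the fingers close. It gives the time, the measured TCP pose, the force and the opening at its end, in the units of the state.
- get_obs(): the state, without advancing time (a new reading comes with each control period).
- get_image(name): name is "scene" or "side" or "wrist"; returns a dict with "frame" (400x640x3 uint8, red, green, blue), "range_z" (400x640 float32, m along the optical axis (not along the pixel's ray), 0 where there is no reading), "K" (3x3 intrinsics, pixels), "D" ([k1, k2, p1, p2, k3] as OpenCV has them; the pictures are not rectified), "cam_to_world" (4x4, takes a point from camera to world coordinates); the wrist camera has in their place "hand_eye" (4x4, takes a point from camera to tool coordinates, whose origin is the TCP and whose axes are the flange's). Camera axes: x right, y up, looking along -z (the intrinsics and any distortion apply to the point x, -y, -z); pixel columns grow to the right and rows downward; lengths in m; the calibration is good to about 2 mm. A picture is of the moment at which its call begins: read the wrist's pose just before it.
- order.sign_off(): hands the job in, once; it reports no verdict.
The state is a dict: "t": time; "qpos": joint angles; "qvel": joint speeds; "tau": joint torques, N m; "tcp_pos": TCP position; "eef_rot": TCP orientation; "force": force on the tool from outside, world axes, zero at the start; "moment": the same for the moment, N m; "finger_gap": opening from 0.0 (shut) to 1.0 (fully open).
Only numpy, scipy, OpenCV 4.12 (cv2) and the standard library are available. Lean on these libraries where they do the work, as an engineer would, in place of code of your own. Each camera call takes 0.05 s, during which the arm holds its last target.

## Working session

There is one attempt and no reset: what is moved stays moved. The work goes in short steps, Python scripts to look and compute and a tool call to move; the robot and the scene stay as the last step left them, time stands still between calls to the robot, and variables do not carry over. Pictures are saved under pics/ and viewed, and the job is handed in when it is done.

Besides the shell and the picture viewer there is one more tool, called after "Emit:" by a JSON object that holds its "op" and its "data". move_arm: Moves the arm, as the interface text tells. Its arguments: {"type":"object","properties":{"rows":{"type":"array"},"claw":{"type":"number"},"newtons":{"type":"number"}},"required":["rows"]}

```bash
mkdir -p pics; cat > h.py <<'E'
import numpy as np, cv2
from rig import get_obs,get_image,order
def save(im,name): cv2.imwrite('pics/'+name,im['frame'][:,:,::-1])
def world(im,T=None):
    K=np.array(im['K'],float);D=np.array(im['D'],float);z=im['range_z']
    h,w=z.shape
    u,v=np.meshgrid(np.arange(w),np.arange(h))
    p=cv2.undistortPoints(np.stack([u,v],-1).reshape(-1,1,2).astype(np.float64),K,D).reshape(h,w,2)
    P=np.stack([p[...,0]*z,-p[...,1]*z,-z],-1)
    T=np.array(im['cam_to_world']) if T is None else T
    W=P@T[:3,:3].T+T[:3,3]
    W[z==0]=np.nan
    return W
E
python3 - <<'E'
from h import *
o=get_obs();print(o)
for n in ['scene','side','wrist']:
    im=get_image(n);save(im,n+'0.png')
    if n!='wrist':print(np.round(im['cam_to_world'],3));np.savez('pics/'+n+'0.npz',W=world(im),f=im['frame'])
E
```

```text
{'t': 0.0, 'qpos': array([67.59722666, 19.1312826 ,  2.28443981, 84.01300783, -0.76834361,
       76.96398916, -3.35193381]), 'qvel': array([ 0.07545943, -0.10983462, -0.04637175,  0.03515837, -0.00961999,
       -0.00875794,  0.04158931]), 'tau': array([ 1.12463094e-03, -6.58551192e+01,  1.36635639e+00, -4.05556941e+01,
        1.69938966e-02,  1.24664378e-02,  1.57866356e-05]), 'tcp_pos': array([ 0.18683492, -0.62208612,  0.23040994]), 'eef_rot': array([-1.79907135e+02,  5.69180408e-03,  1.67179153e+01]), 'force': array([ 0.52467146, -0.03394978, -0.29928612]), 'moment': array([-0.02463514, -0.01579213,  0.04579772]), 'finger_gap': 0.9977000354575679}
[[-6.470e-01 -4.840e-01  5.890e-01  1.154e+00]
 [ 7.630e-01 -4.120e-01  4.990e-01  5.450e-01]
 [ 1.000e-03  7.720e-01  6.360e-01  7.350e-01]
 [ 0.000e+00  0.000e+00  0.000e+00  1.000e+00]]
[[ 0.909  0.317 -0.27   0.111]
 [-0.416  0.672 -0.613 -1.023]
 [-0.013  0.67   0.743  1.318]
 [ 0.     0.     0.     1.   ]]
```

View pics/scene0.png

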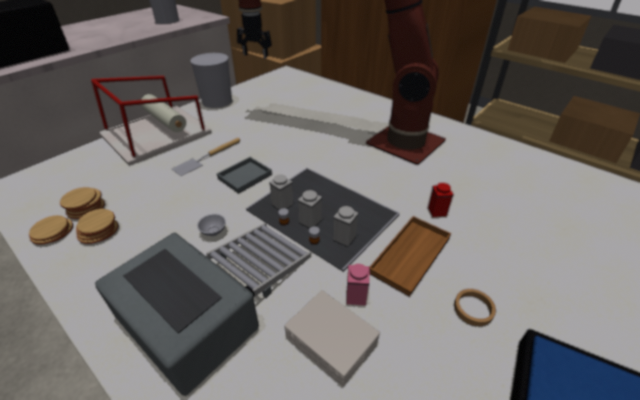

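View pics/side0.png

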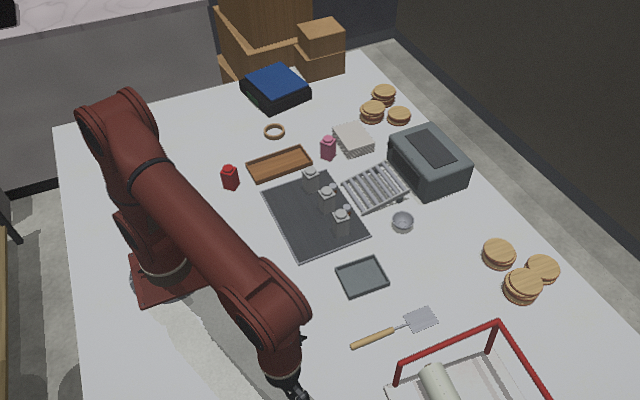

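View pics/wrist0.png

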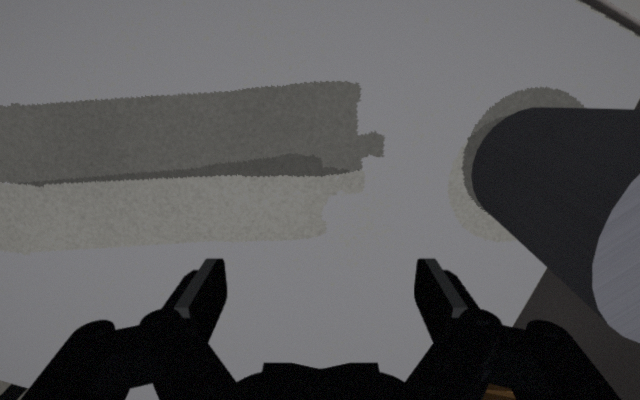

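The long box is on the left (scene ~410,255) and the steel box on the right (~245,175). The three tins are at (281,190), (310,208) and (345,225), and the pink and red look-alikes at (358,285) and (440,200). Next I'll measure positions.

```bash
python3 - <<'E'
import numpy as np,cv2
for n in ['scene','side']:
    d=np.load(f'pics/{n}0.npz');W=d['W'];f=d['f'].astype(int)
    m=(W[...,2]>0.03)&(W[...,2]<.14)&(W[...,0]>.3)&(W[...,0]<.95)&(abs(W[...,1])<.45)
    k,l,s,c=cv2.connectedComponentsWithStats(m.astype(np.uint8))
    for i in range(1,k):
        if s[i,4]<25: continue
        P=W[l==i];print(n,c[i].round(),s[i,4],P.min(0).round(3),P.max(0).round(3),np.median(f[l==i],0))
        for lo,hi in((.096,.108),(.085,.096)):
            Q=P[(P[:,2]>lo)&(P[:,2]<hi)]
            if len(Q)>8: print('   ',lo,len(Q),Q.min(0).round(3),Q.max(0).round(3),Q.mean(0).round(3), cv2.minAreaRect((Q[:,:2]*1000).astype(np.float32)))
# top-down ortho map from both
S=500
for n in ['scene','side']:
    d=np.load(f'pics/{n}0.npz');W=d['W'];f=d['f']
    img=np.zeros((600,800,3),np.uint8)
    ok=np.isfinite(W[...,2])&(W[...,2]<.2)&(W[...,2]>-.02)
    x=((0.95-W[...,0])*1000);y=((.4-W[...,1])*1000)
    idx=np.argsort(np.where(ok,W[...,2],9),axis=None)
    xs=x.ravel()[idx];ys=y.ravel()[idx];fs=f.reshape(-1,3)[idx];o=ok.ravel()[idx]
    for a,b,cc,q in zip(xs,ys,fs,o):
        if q and 0<=a<600 and 0<=b<800: cv2.circle(img,(int(b),int(a)),1,tuple(int(t) for t in cc[::-1]),-1)
    for g in range(0,800,100): cv2.line(img,(g,0),(g,6),(0,255,0),1)
    for g in range(50,600,100): cv2.line(img,(0,g),(6,g),(0,255,0),1)
    cv2.imwrite(f'pics/top_{n}.png',img)
E
```

```text
scene [281. 189.] 539 [ 0.554 -0.121  0.03 ] [ 0.607 -0.069  0.108] [60. 59. 59.]
    0.096 111 [ 0.561 -0.115  0.097] [ 0.599 -0.076  0.108] [ 0.582 -0.093  0.104] ((580.3795166015625, -94.00247192382812), (37.189659118652344, 37.642356872558594), 10.085726737976074)
    0.085 113 [ 0.554 -0.121  0.085] [ 0.605 -0.07   0.096] [ 0.589 -0.086  0.091] ((579.0429077148438, -95.20319366455078), (50.609703063964844, 50.85099792480469), 87.21361541748047)
scene [440. 197.] 492 [0.3   0.249 0.03 ] [0.335 0.316 0.103] [64.  9.  8.]
    0.096 62 [0.3   0.263 0.096] [0.321 0.303 0.103] [0.31  0.284 0.1  ] ((310.8484191894531, 282.94647216796875), (39.635433197021484, 20.896526336669922), 89.46448516845703)
    0.085 98 [0.3   0.251 0.085] [0.331 0.316 0.096] [0.315 0.285 0.089] ((315.7527160644531, 283.61138916015625), (30.446287155151367, 64.50721740722656), 0.27236509323120117)
scene [310. 205.] 594 [ 0.554 -0.003  0.03 ] [0.607 0.047 0.107] [60. 59. 59.]
    0.096 132 [0.561 0.002 0.096] [0.6   0.04  0.107] [0.583 0.023 0.103] ((581.0487670898438, 20.923423767089844), (39.35193634033203, 35
[... 4203 characters left out ...]
 0.553 -0.012  0.085] [0.604 0.037 0.096] [0.574 0.005 0.09 ] ((578.7314453125, 13.934524536132812), (49.52579116821289, 49.63190460205078), 4.367251396179199)
side [341. 219.] 396 [ 0.552 -0.133  0.031] [ 0.647 -0.024  0.111] [96.5 98.  99. ]
    0.096 85 [ 0.559 -0.121  0.096] [ 0.597 -0.082  0.108] [ 0.577 -0.103  0.103] ((577.3888549804688, -102.15615844726562), (39.39041519165039, 37.087581634521484), 25.572969436645508)
    0.085 85 [ 0.552 -0.129  0.085] [ 0.604 -0.075  0.096] [ 0.572 -0.111  0.091] ((578.5202026367188, -103.03103637695312), (52.499027252197266, 49.46926498413086), 84.85997009277344)
side [405. 220.] 60 [ 0.749 -0.21   0.03 ] [ 0.831 -0.14   0.041] [143.5 145.  151. ]
```

View pics/top_side.png

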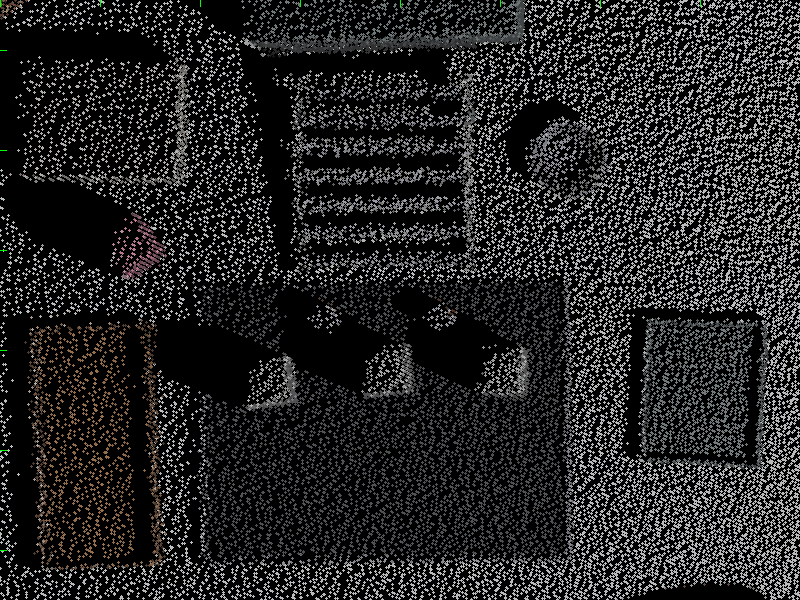

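View pics/top_scene.png

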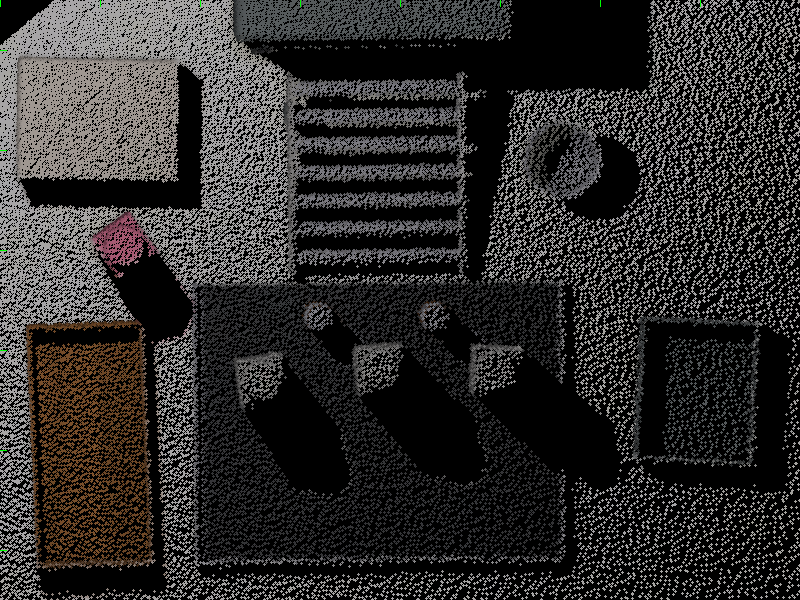

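Cross-check: the tins' lid tops come out at z≈0.104 (4 + 88 + 12 mm) and tray centre near (0.53, 0.017), both as expected. The two fixed cameras disagree by about 8 mm in y, so I'll settle that with the wrist camera. Moving over, with the gripper shut.

Emit:
{"op": "move_arm", "data": {"rows": [[20, 22, 0, -0.02], [50, 55, 0, -0.06], [82, 90, 0, -0.1], [114, 126, 0, -0.15], [146, 161, 0, -0.19], [178, 197, 0, -0.23], [210, 233, 0, -0.27], [242, 268, 0, -0.292], [274, 303, 0, -0.292], [306, 339, 0, -0.292], [330, 375, 0, -0.292], [350, 405, 0, -0.292]], "claw": 1, "newtons": 40}}

```text
t: 1.35
tcp_pos: [0.5381, -0.2145, 0.2304]
eef_rot: [-179.9, 0.0, 0.1]
force: [0.2, -0.0, 0.4]
finger_gap: 0.0
```

```bash
cat >> h.py <<'E'
from scipy.spatial.transform import Rotation as Rn
def wristT(im,o):
    T=np.eye(4);T[:3,:3]=Rn.from_euler('xyz',o['eef_rot'],degrees=True).as_matrix();T[:3,3]=o['tcp_pos']
    return T@np.array(im['hand_eye'])
E
python3 - <<'E'
from h import *
o=get_obs();print(o['t'],o['tcp_pos'],o['eef_rot'],o['finger_gap'],o['qpos'])
im=get_image('wrist');save(im,'w1.png');print(np.round(im['hand_eye'],3))
W=world(im,wristT(im,o));np.savez('pics/w1.npz',W=W,f=im['frame'])
m=(W[...,2]>0.075)&(W[...,2]<.14)
k,l,s,c=cv2.connectedComponentsWithStats(m.astype(np.uint8))
for i in range(1,k):
    if s[i,4]<100: continue
    P=W[l==i];print(c[i].round(),s[i],P.min(0).round(3),P.max(0).round(3))
E
```

```text
1.35 [ 0.53807045 -0.21446879  0.2304344 ] [-1.79889726e+02  5.57330910e-03  8.57894454e-02] 0.0004839177390703537 [ 31.37037503  11.90959559 -16.18467632  93.42861088   3.30285979
  75.17972988 -75.24551513]
[[-0.001  0.949  0.315  0.081]
 [ 1.     0.001  0.001 -0.   ]
 [ 0.001  0.315 -0.949 -0.143]
 [ 0.     0.     0.     1.   ]]
[ 61. 135.] [  24  105   78   61 3627] [ 0.554 -0.01   0.075] [0.606 0.044 0.107]
[189. 135.] [ 157  106   64   59 3435] [ 0.554 -0.124  0.075] [ 0.604 -0.074  0.107]
```

View pics/w1.png

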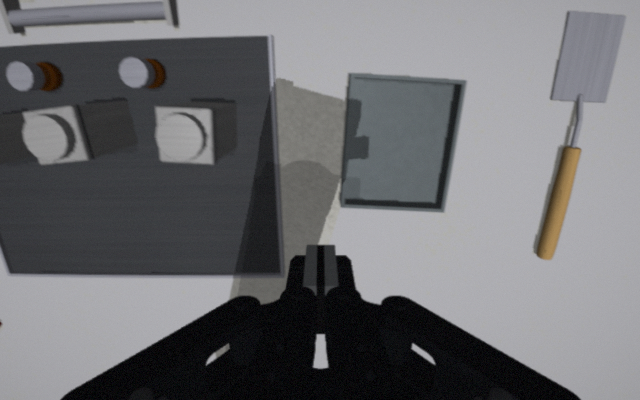

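The wrist view puts the right tin at (0.579, -0.099) and the middle one at (0.580, 0.017), between the two fixed cameras' readings. The jars are at (30,75) and (140,72) px, clear of the finger's path at z 0.075. Going behind the right tin.

Emit:
{"op": "move_arm", "data": {"rows": [[30, 30, 0, 0], [65, 65, 0, 0], [100, 100, -5, 0], [117, 115, -30, 0], [117, 115, -70, 0], [117, 115, -110, 0], [117, 115, -140, 0], [117, 115, -154, 0], [117, 115, -154, 0]]}}

```text
t: 2.3
tcp_pos: [0.6567, -0.0933, 0.0743]
eef_rot: [-179.7, 0.1, 0.5]
force: [-0.7, -0.6, 0.1]
finger_gap: -0.003
```

Emit:
{"op": "move_arm", "data": {"rows": [[-20, 0, 0, 0], [-35, 0, 0, 0], [-47, 0, 0, 0], [-59, 0, 0, 0], [-71, 0, 0, 0], [-83, 0, 0, 0], [-94, 0, 0, 0], [-102, 0, 0, 0], [-102, 0, 0, 0], [-102, 0, 30, 0], [-102, 0, 60, 0], [-80, 0, 60, 0]]}}

```text
t: 3.5
tcp_pos: [0.5782, -0.0938, 0.1389]
eef_rot: [-179.8, -0.2, 0.4]
force: [1.3, -0.5, -0.1]
finger_gap: 0.002
```

```bash
python3 - <<'E'
from h import *
o=get_obs();print(o['t'],o['tcp_pos'],o['force'])
save(get_image('scene'),'s1.png')
E
```

```text
3.5 [ 0.57821159 -0.09377896  0.13886802] [ 1.33026835 -0.47837063 -0.12835004]
```

View pics/s1.png

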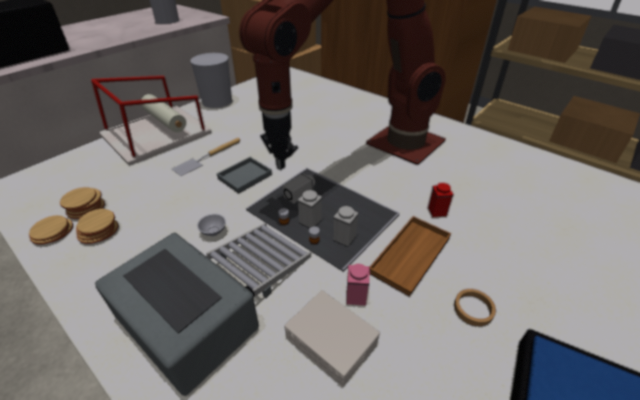

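The right tin is down (around 295,190), with a round mark showing on its base. Now the middle one.

Emit:
{"op": "move_arm", "data": {"rows": [[25, 0, 5, 0], [55, 5, 5, 0], [77, 35, 0, 0], [79, 70, -10, 0], [79, 100, -35, 0], [79, 111, -60, 0], [79, 111, -64, 0], [79, 111, -64, 0]]}}

```text
t: 4.35
tcp_pos: [0.6598, 0.0168, 0.0722]
eef_rot: [-179.8, -0.1, 0.4]
force: [0.3, -0.8, 0.6]
finger_gap: 0.003
```

Emit:
{"op": "move_arm", "data": {"rows": [[-20, 0, 0, 0], [-35, 0, 0, 0], [-47, 0, 0, 0], [-59, 0, 0, 0], [-71, 0, 0, 0], [-83, 0, 0, 0], [-94, 0, 0, 0], [-102, 0, 0, 0], [-102, 0, 0, 0], [-102, 0, 30, 0], [-102, 0, 60, 0], [-80, 0, 65, 0]]}}

```text
t: 5.55
tcp_pos: [0.5809, 0.0171, 0.1412]
eef_rot: [-179.8, -0.4, 0.5]
force: [0.3, -0.4, 0.4]
finger_gap: -0.003
```

Emit:
{"op": "move_arm", "data": {"rows": [[25, 0, 0, 0], [55, 5, 0, 0], [70, 35, 0, 0], [70, 70, -10, 0], [70, 100, -35, 0], [70, 117, -60, 0], [70, 117, -64, 0], [70, 117, -64, 0]]}}

```text
t: 6.35
tcp_pos: [0.6506, 0.1337, 0.0762]
eef_rot: [-179.8, -0.3, 0.5]
force: [0.2, -1.3, 1.0]
finger_gap: -0.002
```

```bash
python3 - <<'E'
from h import *
o=get_obs();print(o['t'],o['tcp_pos'],o['force'])
save(get_image('scene'),'s2.png')
save(get_image('wrist'),'w2.png')
E
```

```text
6.35 [0.65057148 0.13371545 0.07623029] [ 0.21763836 -1.29931568  1.00225479]
```

View pics/s2.png

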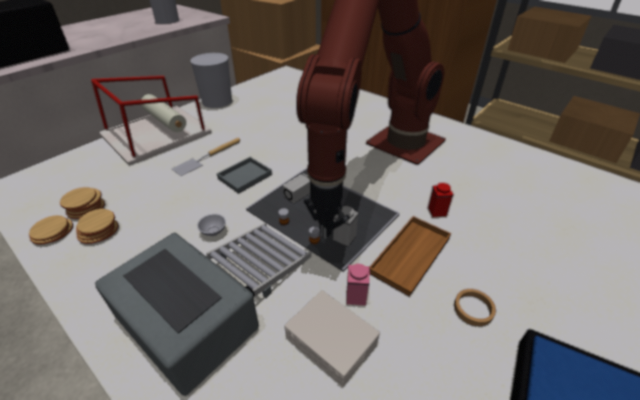

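View pics/w2.png

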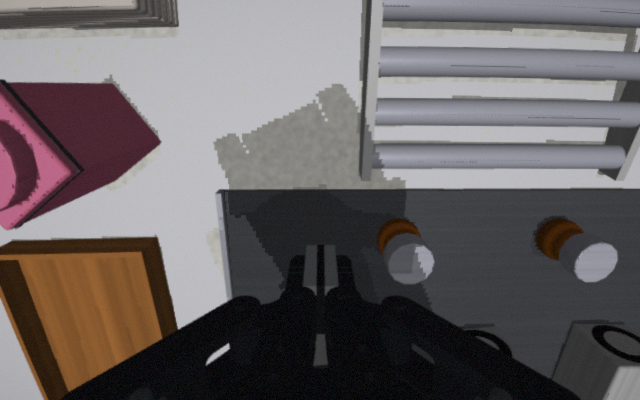

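The wrist view shows a ring on the right tin (620,345) and a ring arc on the middle tin (490,340). That leaves the left one as the likely bar. Tipping it now.

Emit:
{"op": "move_arm", "data": {"rows": [[-20, 0, 0, 0], [-35, 0, 0, 0], [-47, 0, 0, 0], [-59, 0, 0, 0], [-71, 0, 0, 0], [-83, 0, 0, 0], [-94, 0, 0, 0], [-105, 0, 0, 0], [-107, 0, 0, 0], [-100, 0, 30, 0], [-95, 0, 70, 0], [-80, 0, 110, 0]]}}

```text
t: 7.65
tcp_pos: [0.5712, 0.1327, 0.1893]
eef_rot: [-179.8, -0.4, 0.4]
force: [1.0, -0.4, 0.2]
finger_gap: -0.001
```

Emit:
{"op": "move_arm", "data": {"rows": [[0, 0, 40, 0], [10, -30, 85, 0], [10, -70, 115, 0], [10, -110, 120, 0], [10, -116, 120, 0], [10, -116, 120, 0], [10, -116, 120, 0]], "claw": -1}}

```text
t: 8.35
tcp_pos: [0.5809, 0.018, 0.3088]
eef_rot: [-179.8, -0.3, 0.5]
force: [1.3, 0.7, 0.5]
finger_gap: 1.001
```

```bash
python3 - <<'E'
from h import *
o=get_obs();print(o['t'],o['tcp_pos'],o['eef_rot'],o['force'],o['qpos'])
im=get_image('wrist');save(im,'w3.png')
W=world(im,wristT(im,o));np.savez('pics/w3.npz',W=W,f=im['frame'])
im=get_image('scene');save(im,'s3.png');np.savez('pics/s3.npz',W=world(im),f=im['frame'])
im=get_image('side');np.savez('pics/d3.npz',W=world(im),f=im['frame'])
E
```

```text
8.35 [0.58094775 0.01797604 0.30876098] [-179.80026872   -0.34144034    0.47553835] [1.3204909  0.68081271 0.45995701] [ 13.6141231   10.65968981 -22.8798612   86.15458243   4.0011617
  83.65479264 -98.85143054]
```

View pics/w3.png

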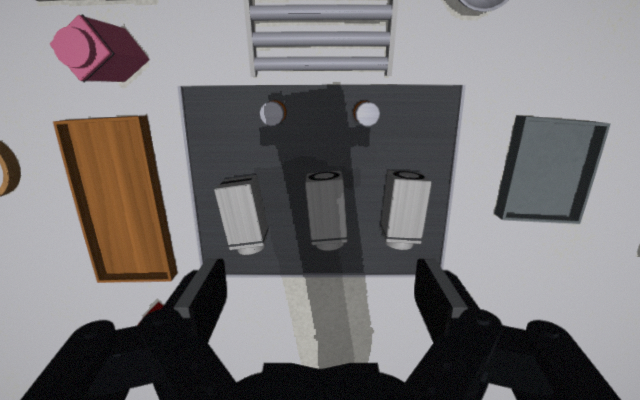

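View pics/s3.png

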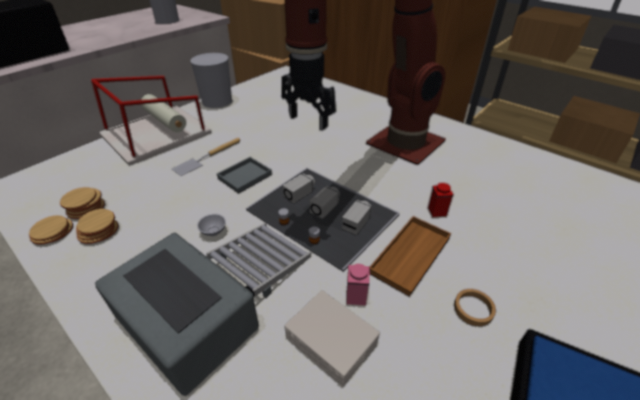

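All three are lying on the tray. In the wrist view there are rings at (325,175) and (407,175) and a bar at (239,180). Now I'll measure the tins and boxes and zoom in on the stamps.

```bash
python3 - <<'E'
import numpy as np,cv2
d=np.load('pics/w3.npz');W=d['W'];f=d['f']
cv2.imwrite('pics/z3.png',cv2.resize(f[160:265,200:440,::-1],None,fx=3,fy=3,interpolation=cv2.INTER_CUBIC))
def comp(m,mn=100):
    k,l,s,c=cv2.connectedComponentsWithStats(m.astype(np.uint8))
    return [(c[i].round(),W[l==i]) for i in range(1,k) if s[i,4]>mn]
R=(W[...,0]>.38)&(W[...,0]<.69)&(abs(W[...,1])<.42)
print('tins')
for c,P in comp(R&(W[...,2]>.047)&(W[...,2]<.06)):
    r=cv2.minAreaRect((P[:,:2]*1000).astype(np.float32));print(c,len(P),np.median(P[:,2]).round(4),[np.round(q,1) for q in r],P.min(0).round(3),P.max(0).round(3))
print('box rims')
for c,P in comp(R&(W[...,2]>.015)&(W[...,2]<.027)&((W[...,1]>.22)|(W[...,1]<-.19)),60):
    r=cv2.minAreaRect((P[:,:2]*1000).astype(np.float32));print(c,len(P),np.median(P[:,2]).round(4),[np.round(q,1) for q in r])
for n in ['s3','d3']:
    W=np.load(f'pics/{n}.npz')['W'];R=(W[...,0]>.38)&(W[...,0]<.69)&(abs(W[...,1])<.42)
    print(n)
    for c,P in comp(R&(W[...,2]>.018)&(W[...,2]<.06)&((W[...,1]>.22)|(W[...,1]<-.19)),20)+comp(R&(W[...,2]>.045)&(W[...,2]<.06)&(W[...,1]<.22)&(W[...,1]>-.19),20):
        r=cv2.minAreaRect((P[:,:2]*1000).astype(np.float32));print(c,len(P),np.median(P[:,2]).round(4),[np.round(q,1) for q in r])
E
```

```text
tins
[111.  71.] 122 0.0547 [array([680.5, 263.4]), array([ 1.9, 34. ]), np.float64(35.0)] [0.67  0.249 0.047] [0.69  0.277 0.06 ]
[327. 212.] 2420 0.052 [array([502.5,  10.1]), array([99.4, 48.2]), np.float64(5.3)] [ 0.454 -0.017  0.047] [0.553 0.037 0.055]
[408. 211.] 2387 0.052 [array([504.2, -94.2]), array([47.7, 99.9]), np.float64(86.8)] [ 0.454 -0.12   0.047] [ 0.555 -0.069  0.054]
[239. 217.] 2408 0.0521 [array([494.3, 124.3]), array([99.8, 49.3]), np.float64(8.4)] [0.444 0.095 0.047] [0.547 0.155 0.055]
box rims
[125.  73.] 98 0.0208 [array([680.3, 264.5]), array([ 1.6, 33.9]), np.float64(36.6)]
[114. 200.] 2887 0.0231 [array([503.1, 307.6]), array([245.2, 121.5]), np.float64(2.8)]
[554. 171.] 2043 0.0229 [array([ 557.2, -299.2]), array([121.4, 144.3]), np.float64(87.3)]
s3
[244. 172.] 278 0.0229 [array([ 557.6, -297.6]), array([124.9, 146.8]), np.float64(86.7)]
[409. 254.] 530 0.0235 [array([504.3, 309.3]), array([247.3, 117.7]), np.float64(2.6)]
[298. 182.] 324 0.0522 [array([505.8, -92.1]), array([51.2, 99.4]), np.float64(87.8)]
[324. 196.] 360 0.0522 [array([504.1,  13.3]
[... 548 characters left out ...]
4(30.7)]
[370. 270.] 169 0.0221 [array([ 570.2, -304.1]), array([125.4, 120.8]), np.float64(87.5)]
[336. 268.] 22 0.0239 [array([ 493.1, -250.5]), array([32.9, 15. ]), np.float64(58.0)]
[342. 283.] 33 0.0224 [array([ 486.8, -307.2]), array([67.,  5.]), np.float64(84.8)]
[353. 295.] 28 0.0204 [array([ 501.4, -358.5]), array([12.1, 42.2]), np.float64(74.4)]
[294. 188.] 248 0.0505 [array([493.9, 120.5]), array([100.6,  55.8]), np.float64(9.6)]
[308. 208.] 280 0.0506 [array([501.6,   5.6]), array([98.7, 53.1]), np.float64(3.5)]
[346. 206.] 22 0.0471 [array([631. , -43.6]), array([23.8, 21.8]), np.float64(48.2)]
[321. 229.] 315 0.0509 [array([504.7, -99.2]), array([ 55., 101.]), np.float64(89.7)]
```

View pics/z3.png

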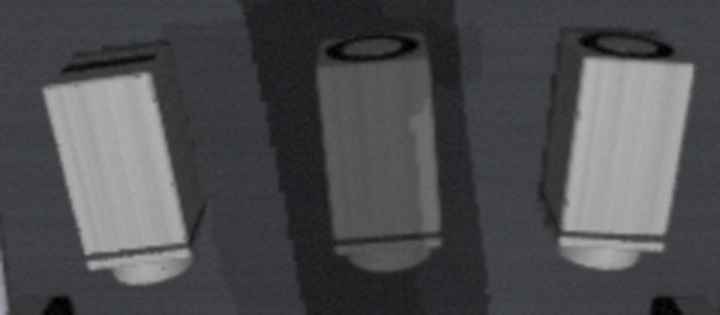

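The tops are at z 0.052 and the tins measure 100 × 48 mm, as they should. Box rims are at 0.023–0.024. Bar tin: centre (0.494, 0.124), yaw 8.4°. Grasping it first.

Emit:
{"op": "move_arm", "data": {"rows": [[-25, 32, -30, 0.04], [-55, 70, -60, 0.09], [-80, 104, -90, 0.138], [-82, 107, -135, 0.138], [-82, 107, -180, 0.138], [-82, 107, -220, 0.138], [-82, 107, -250, 0.138], [-82, 107, -275, 0.138], [-82, 107, -290, 0.138], [-82, 107, -295, 0.138], [-82, 107, -295, 0.138]]}}

```text
t: 9.6
tcp_pos: [0.4989, 0.1259, 0.0138]
eef_rot: [-179.8, -0.3, 8.5]
force: [-0.0, -0.1, 0.6]
finger_gap: 1.001
```

Emit:
{"op": "move_arm", "data": {"rows": [[0, 0, 0, 0], [0, 0, 0, 0], [0, 0, 0, 0], [0, 0, 0, 0], [0, 0, 0, 0], [0, 0, 0, 0]], "claw": 1, "newtons": 55}}

```text
t: 10.2
tcp_pos: [0.4998, 0.126, 0.015]
eef_rot: [-179.8, -0.4, 8.5]
force: [-1.3, -0.6, 7.2]
finger_gap: 0.555
```

Emit:
{"op": "move_arm", "data": {"rows": [[0, 0, 15, 0], [0, 0, 45, 0], [0, 0, 85, 0], [0, 0, 120, 0], [5, -20, 130, 0], [10, -50, 130, -0.02], [15, -90, 130, -0.05], [21, -133, 130, -0.08], [28, -178, 130, -0.11], [35, -223, 130, -0.14], [42, -268, 130, -0.17], [49, -313, 130, -0.19]]}}

```text
t: 11.4
tcp_pos: [0.5486, -0.1889, 0.1452]
eef_rot: [-179.8, -0.4, -2.5]
force: [1.3, 0.1, -1.7]
finger_gap: 0.552
```

Emit:
{"op": "move_arm", "data": {"rows": [[7, -40, 0, 0], [12, -75, 0, 0], [14, -100, 0, 0], [14, -112, 0, 0], [14, -112, 0, 0], [14, -112, 0, 0]]}}

```text
t: 12.0
tcp_pos: [0.5628, -0.299, 0.1451]
eef_rot: [-179.8, -0.4, -2.4]
force: [0.5, 0.3, -2.3]
finger_gap: 0.555
```

```bash
python3 - <<'E'
from h import *
o=get_obs();print(o['t'],o['tcp_pos'],o['eef_rot'],o['force'],o['finger_gap'])
im=get_image('wrist');save(im,'w4.png');save(get_image('side'),'d4.png')
W=world(im,wristT(im,o))
R=(W[...,2]>.015)&(W[...,2]<.027)&(W[...,1]<-.19)&(W[...,0]<.7)&(W[...,1]>-.4)
k,l,s,c=cv2.connectedComponentsWithStats(R.astype(np.uint8))
for i in range(1,k):
    if s[i,4]>100:P=W[l==i];print(s[i],P.min(0).round(3),P.max(0).round(3),cv2.minAreaRect((P[:,:2]*1000).astype(np.float32)))
E
```

```text
12.0 [ 0.5627872  -0.29901902  0.14510571] [-179.75410359   -0.43293279   -2.38978455] [ 0.45584114  0.26623477 -2.34961567] 0.5545700049665045
[ 248  107  151  142 2177] [ 0.507 -0.361  0.015] [ 0.632 -0.241  0.026] ((569.47216796875, -300.14385986328125), (118.56166076660156, 119.89759063720703), 87.07518005371094)
```

View pics/w4.png

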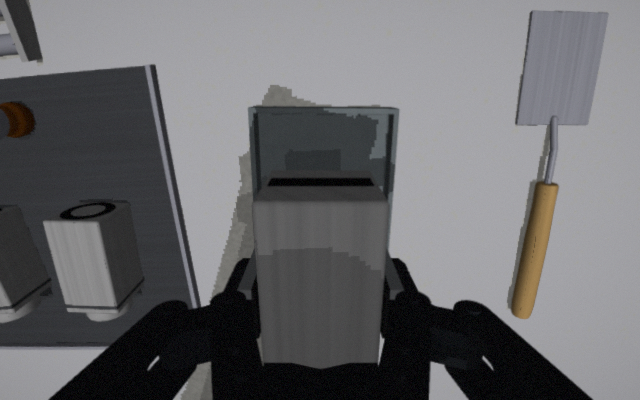

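View pics/d4.png

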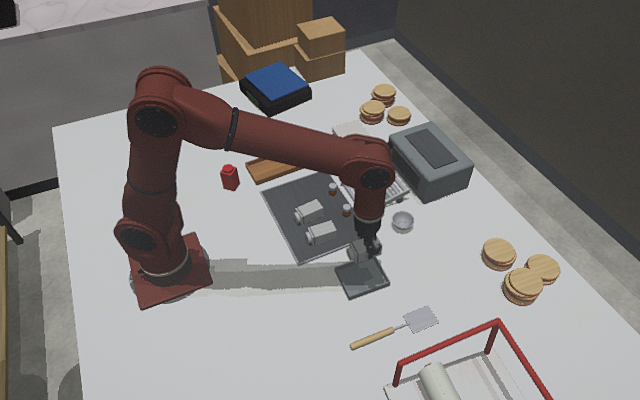

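The tin is centred over the pan (walls at px 250–398, tin at 255–388; measured pan centre y -0.300). Lowering gently.

Emit:
{"op": "move_arm", "data": {"rows": [[0, 0, -20, 0], [0, 0, -50, 0], [0, 0, -80, 0], [0, 0, -100, 0], [0, 0, -112, 0], [0, 0, -119, 0], [0, 0, -124, 0], [0, 0, -127, 0], [0, 0, -129, 0], [0, 0, -130, 0], [0, 0, -130, 0]]}}

```text
t: 13.2
tcp_pos: [0.5632, -0.2987, 0.0157]
eef_rot: [-179.8, -0.5, -2.3]
force: [0.0, 0.6, -1.7]
finger_gap: 0.557
```

Emit:
{"op": "move_arm", "data": {"rows": [[0, 0, -1, 0], [0, 0, -2, 0], [0, 0, -2, 0]]}}

```text
t: 13.5
tcp_pos: [0.5636, -0.2988, 0.0151]
eef_rot: [-179.8, -0.5, -2.3]
force: [-5.2, 1.7, 8.7]
finger_gap: 0.557
```

Emit:
{"op": "move_arm", "data": {"rows": [[0, 0, 0, 0], [0, 0, 0, 0], [0, 0, 0, 0], [0, 0, 2, 0], [0, 0, 8, 0], [0, 0, 25, 0], [0, 0, 60, 0], [-5, 20, 100, 0], [-20, 55, 125, 0], [-35, 95, 130, 0]], "claw": -0.4}}

```text
t: 14.5
tcp_pos: [0.5302, -0.2043, 0.1503]
eef_rot: [-180.0, -0.9, -2.4]
force: [0.9, 1.0, -0.1]
finger_gap: 0.708
```

Emit:
{"op": "move_arm", "data": {"rows": [[-8, 40, 20, -0.01], [-18, 85, 40, -0.014], [-21, 108, 50, -0.014], [-21, 110, 50, -0.014], [-21, 110, 50, -0.014]], "claw": -1}}

```text
t: 15.0
tcp_pos: [0.5095, -0.0942, 0.2016]
eef_rot: [180.0, -1.0, -3.2]
force: [0.1, 0.1, -0.2]
finger_gap: 1.003
```

```bash
cat > m.py <<'E'
from h import *
import sys
o=get_obs();print(o['t'],o['tcp_pos'],o['eef_rot'],o['force'],o['finger_gap'])
im=get_image('wrist');save(im,sys.argv[1]+'.png')
W=world(im,wristT(im,o))
R=(W[...,2]>.047)&(W[...,2]<.06)&(W[...,1]<.24+.15)&(W[...,0]<.67)&(W[...,1]>-.4)
k,l,s,c=cv2.connectedComponentsWithStats(R.astype(np.uint8))
for i in range(1,k):
    if s[i,4]>100:P=W[l==i];print(c[i].round(),s[i,4],np.median(P[:,2]).round(4),P.min(0).round(3),P.max(0).round(3),cv2.minAreaRect((P[:,:2]*1000).astype(np.float32)))
E
python3 m.py w5
```

```text
15.0 [ 0.50951143 -0.09422581  0.20164908] [179.99192121  -1.01665509  -3.16707801] [ 0.08368954  0.14767857 -0.24082169] 1.003359558340356
[546. 110.] 5577 0.052 [ 0.507 -0.324  0.047] [ 0.607 -0.271  0.055] ((556.8629150390625, -297.4453125), (50.178504943847656, 99.92909240722656), 88.11458587646484)
[322. 179.] 4926 0.0521 [ 0.454 -0.12   0.047] [ 0.555 -0.069  0.054] ((503.9222412109375, -94.73602294921875), (48.077579498291016, 99.58604431152344), 87.07100677490234)
[209. 188.] 4788 0.0522 [ 0.452 -0.017  0.047] [0.554 0.039 0.055] ((501.9563903808594, 10.126596450805664), (99.78156280517578, 48.505741119384766), 5.622599124908447)
[ 24. 360.] 503 0.0535 [0.292 0.247 0.047] [0.333 0.284 0.06 ] ((314.4972229003906, 264.82977294921875), (48.607643127441406, 11.062843322753906), 36.86835479736328)
```

View pics/w5.png

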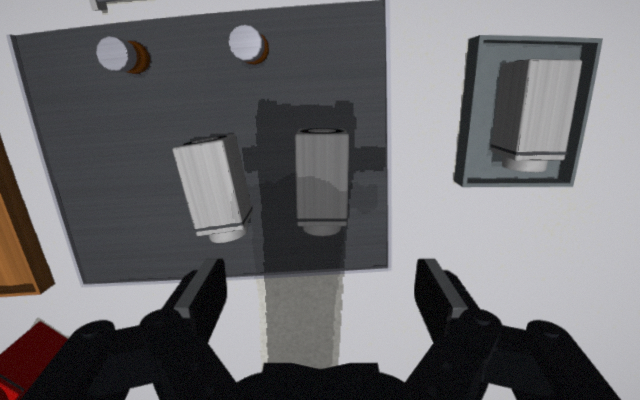

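The bar tin lies flat in the pan (537,110 px; top z 0.052). Grasping the right ring tin.

Emit:
{"op": "move_arm", "data": {"rows": [[0, 0, -25, 0], [0, 0, -65, 0], [0, 0, -105, 0], [0, 0, -140, 0], [0, 0, -165, 0], [0, 0, -180, 0], [0, 0, -187, 0], [0, 0, -187, 0]]}}

```text
t: 15.85
tcp_pos: [0.5084, -0.0962, 0.0128]
eef_rot: [-180.0, -0.8, -3.4]
force: [0.2, 0.5, 0.5]
finger_gap: 0.995
```

Emit:
{"op": "move_arm", "data": {"rows": [[0, 0, 0, 0], [0, 0, 0, 0], [0, 0, 0, 0], [0, 0, 0, 0], [0, 0, 0, 0], [0, 0, 0, 0]], "claw": 1, "newtons": 55}}

```text
t: 16.45
tcp_pos: [0.5092, -0.0964, 0.0138]
eef_rot: [180.0, -0.9, -3.4]
force: [-1.4, 0.2, 7.1]
finger_gap: 0.552
```

Emit:
{"op": "move_arm", "data": {"rows": [[0, 0, 15, 0], [0, 0, 45, 0], [0, 0, 85, 0], [0, 0, 120, 0], [5, 20, 132, 0], [10, 50, 132, 0.02], [15, 90, 132, 0.04], [21, 133, 132, 0.06], [28, 178, 132, 0.08], [35, 223, 132, 0.1], [42, 268, 132, 0.108], [48, 313, 132, 0.108]]}}

```text
t: 17.65
tcp_pos: [0.5571, 0.2181, 0.1456]
eef_rot: [180.0, -0.9, 2.8]
force: [0.5, 0.1, -2.4]
finger_gap: 0.558
```

Emit:
{"op": "move_arm", "data": {"rows": [[5, 40, 0, 0], [7, 70, 0, 0], [7, 88, 0, 0], [7, 94, 0, 0], [7, 94, 0, 0], [7, 94, 0, 0]]}}

```text
t: 18.25
tcp_pos: [0.5646, 0.3098, 0.1455]
eef_rot: [179.9, -0.9, 2.7]
force: [0.0, -1.2, -2.3]
finger_gap: 0.553
```

```bash
python3 - <<'E'
from h import *
o=get_obs();print(o['t'],o['tcp_pos'],o['eef_rot'],o['force'],o['finger_gap'],o['qpos'])
im=get_image('wrist');save(im,'w6.png')
W=world(im,wristT(im,o))
R=(W[...,2]>.015)&(W[...,2]<.027)&(W[...,1]>.22)&(W[...,0]<.66)&(W[...,1]<.4)
k,l,s,c=cv2.connectedComponentsWithStats(R.astype(np.uint8))
for i in range(1,k):
    if s[i,4]>100:P=W[l==i];print(s[i],P.min(0).round(3),P.max(0).round(3),cv2.minAreaRect((P[:,:2]*1000).astype(np.float32)))
E
```

```text
18.25 [0.56459753 0.30983702 0.14550284] [179.88108311  -0.89906772   2.70760202] [ 0.03576538 -1.1617123  -2.34075575] 0.5528644192097824 [  -9.07478646   24.20164163  -31.05608072   90.22737107   13.79028732
   68.60603583 -130.11462544]
[ 245  116  150   87 1918] [0.552 0.251 0.015] [0.627 0.372 0.026] ((589.583984375, 311.32647705078125), (71.06453704833984, 118.7113265991211), 2.6420693397521973)
```

View pics/w6.png

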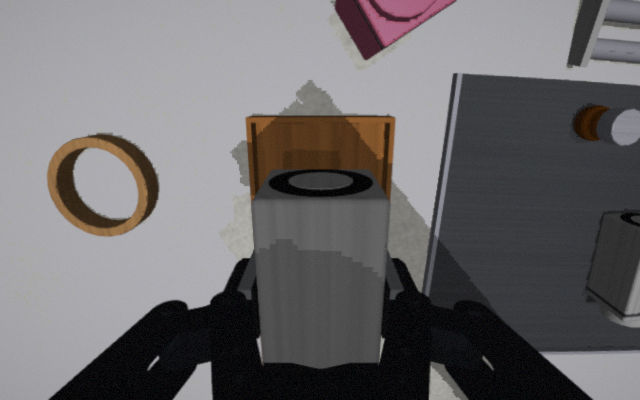

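Centred (crate walls at px 248–394, tin at 255–388; crate axis y 0.310 vs tool 0.3098). Lowering.

Emit:
{"op": "move_arm", "data": {"rows": [[0, 0, -20, 0], [0, 0, -50, 0], [0, 0, -80, 0], [0, 0, -100, 0], [0, 0, -113, 0], [0, 0, -120, 0], [0, 0, -125, 0], [0, 0, -128, 0], [0, 0, -130, 0], [0, 0, -132, 0], [0, 0, -132, 0]]}}

```text
t: 19.4
tcp_pos: [0.565, 0.3099, 0.014]
eef_rot: [179.9, -1.0, 2.7]
force: [-0.0, -0.7, -2.5]
finger_gap: 0.554
```

Emit:
{"op": "move_arm", "data": {"rows": [[0, 0, -1, 0], [0, 0, -2, 0], [0, 0, -2, 0]]}}

```text
t: 19.7
tcp_pos: [0.5651, 0.31, 0.0139]
eef_rot: [179.9, -1.0, 2.7]
force: [-7.3, -5.6, 14.1]
finger_gap: 0.558
```

Contact with the floor. Releasing with a part opening, then rising and moving to the middle tin.

Emit:
{"op": "move_arm", "data": {"rows": [[0, 0, 0, 0], [0, 0, 0, 0], [0, 0, 0, 0], [0, 0, 2, 0], [0, 0, 8, 0], [0, 0, 25, 0], [0, 0, 60, 0], [-5, -20, 105, 0], [-20, -60, 145, 0.01], [-35, -105, 180, 0.02], [-45, -150, 187, 0.03]], "claw": -0.4}}

```text
t: 20.8
tcp_pos: [0.5232, 0.1725, 0.202]
eef_rot: [180.0, -1.3, 4.6]
force: [1.0, -1.6, 0.6]
finger_gap: 0.703
```

Emit:
{"op": "move_arm", "data": {"rows": [[-5, -45, 0, 0.015], [-11, -90, 0, 0.015], [-12, -125, 0, 0.015], [-12, -147, 0, 0.015], [-12, -149, 0, 0.015], [-12, -149, 0, 0.015]], "claw": -1}}

```text
t: 21.4
tcp_pos: [0.5114, 0.0237, 0.2031]
eef_rot: [180.0, -1.4, 5.4]
force: [0.1, 0.7, -0.4]
finger_gap: 0.997
```

```bash
python3 m.py w7
```

```text
21.4 [0.51137047 0.02368291 0.20310957] [179.9649527   -1.37197777   5.41023474] [ 0.09363162  0.66916907 -0.37965442] 0.9968492097564507
[ 19. 100.] 3902 0.0522 [0.51  0.284 0.047] [0.61  0.327 0.055] ((560.2415771484375, 300.4371337890625), (42.601112365722656, 102.32864379882812), 82.19966125488281)
[334. 186.] 4800 0.0521 [ 0.452 -0.017  0.047] [0.553 0.038 0.055] ((502.2973327636719, 10.245889663696289), (99.69384765625, 48.311893463134766), 5.604221820831299)
[633. 185.] 735 0.0514 [ 0.508 -0.3    0.047] [ 0.576 -0.271  0.054] ((537.9473266601562, -276.694091796875), (72.56144714355469, 23.655956268310547), 21.39362144470215)
[ 75. 323.] 123 0.053 [0.322 0.272 0.047] [0.333 0.283 0.06 ] ((327.6450500488281, 277.1520080566406), (13.625347137451172, 3.985952615737915), 44.40199661254883)
```

View pics/w7.png

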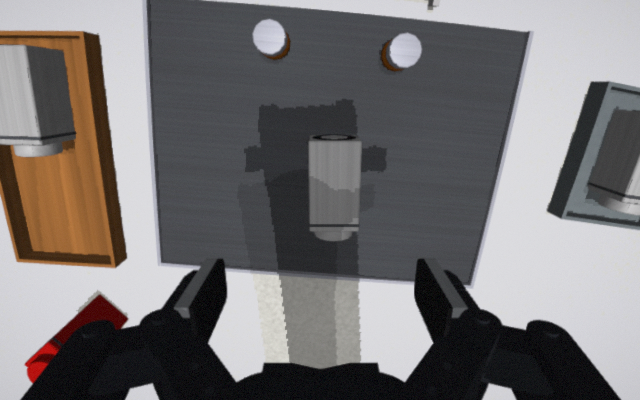

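The first ring tin lies in the crate's far half (30,95 px, top z 0.052). Middle tin: centre (0.502, 0.010). Shifting over it and grasping.

Emit:
{"op": "move_arm", "data": {"rows": [[-2, -8, -25, 0.003], [-3, -13, -65, 0.003], [-3, -13, -105, 0.003], [-3, -13, -140, 0.003], [-3, -13, -165, 0.003], [-3, -13, -181, 0.003], [-3, -13, -189, 0.003], [-3, -13, -189, 0.003]]}}

```text
t: 22.25
tcp_pos: [0.5079, 0.013, 0.0134]
eef_rot: [-180.0, -1.3, 5.8]
force: [-0.6, 0.3, -0.2]
finger_gap: 1.0
```

Emit:
{"op": "move_arm", "data": {"rows": [[0, 0, 0, 0], [0, 0, 0, 0], [0, 0, 0, 0], [0, 0, 0, 0], [0, 0, 0, 0], [0, 0, 0, 0]], "claw": 1, "newtons": 55}}

```text
t: 22.85
tcp_pos: [0.5089, 0.013, 0.0146]
eef_rot: [-180.0, -1.4, 5.8]
force: [-1.5, -0.4, 6.7]
finger_gap: 0.554
```

Emit:
{"op": "move_arm", "data": {"rows": [[0, 0, 15, 0], [0, 0, 45, 0], [0, 0, 85, 0], [0, 0, 120, 0], [-5, 20, 131, 0], [-12, 55, 131, -0.01], [-20, 100, 131, -0.02], [-28, 145, 131, -0.03], [-36, 190, 131, -0.04], [-44, 235, 131, -0.05], [-52, 272, 131, -0.052], [-56, 292, 131, -0.052]]}}

```text
t: 24.05
tcp_pos: [0.4511, 0.3086, 0.1459]
eef_rot: [-179.9, -1.4, 3.0]
force: [-0.1, -0.0, -2.0]
finger_gap: 0.553
```

Emit:
{"op": "move_arm", "data": {"rows": [[0, 0, 0, 0], [0, 0, 0, 0]]}}

```text
t: 24.25
tcp_pos: [0.4507, 0.3089, 0.1459]
eef_rot: [-179.9, -1.4, 3.1]
force: [-0.4, 0.2, -2.1]
finger_gap: 0.551
```

```bash
python3 m.py w8
```

```text
24.25 [0.45065193 0.30887475 0.14585907] [-179.92053109   -1.37831483    3.07833141] [-0.4368128   0.20469544 -2.13700667] 0.5508529598789411
[328.  53.] 7648 0.0522 [0.51  0.284 0.047] [0.59  0.335 0.055] ((549.4070434570312, 309.6217346191406), (78.167724609375, 48.33382034301758), 2.810532331466675)
```

View pics/w8.png

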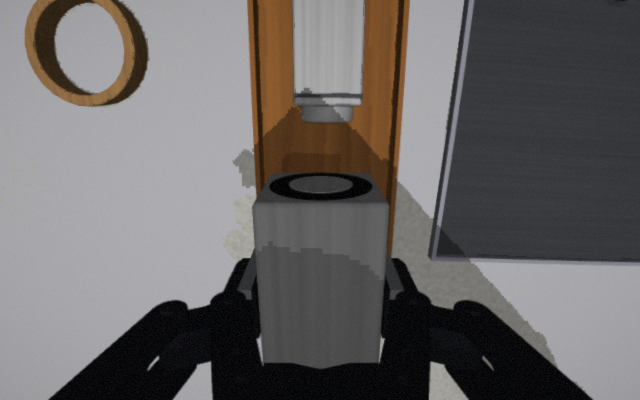

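The tool is 4 mm too far left. Correcting by (+2, -4) while lowering.

Emit:
{"op": "move_arm", "data": {"rows": [[1, -2, -20, 0], [2, -4, -50, -0.003], [2, -4, -80, -0.003], [2, -4, -100, -0.003], [2, -4, -113, -0.003], [2, -4, -120, -0.003], [2, -4, -125, -0.003], [2, -4, -128, -0.003], [2, -4, -130, -0.003], [2, -4, -131, -0.003], [2, -4, -131, -0.003]]}}

```text
t: 25.4
tcp_pos: [0.4534, 0.3039, 0.0151]
eef_rot: [-179.9, -1.4, 2.8]
force: [0.6, 0.3, -2.6]
finger_gap: 0.554
```

Emit:
{"op": "move_arm", "data": {"rows": [[0, 0, -1, 0], [0, 0, -2, 0], [0, 0, -2, 0]]}}

```text
t: 25.7
tcp_pos: [0.4536, 0.3041, 0.0146]
eef_rot: [-180.0, -1.5, 2.8]
force: [-5.7, -5.0, 15.2]
finger_gap: 0.556
```

Emit:
{"op": "move_arm", "data": {"rows": [[0, 0, 0, 0], [0, 0, 0, 0], [0, 0, 0, 0], [0, 0, 2, 0], [0, 0, 8, 0], [0, 0, 25, 0], [0, 0, 60, 0], [5, -5, 105, 0], [15, -30, 150, 0], [25, -60, 195, 0], [35, -90, 240, 0], [35, -100, 260, 0]], "claw": -0.4}}

```text
t: 26.9
tcp_pos: [0.4898, 0.202, 0.2779]
eef_rot: [-180.0, -1.6, 2.7]
force: [0.4, 0.9, -1.0]
finger_gap: 0.703
```

Emit:
{"op": "move_arm", "data": {"rows": [[10, -40, 10, 0], [20, -85, 20, 0], [30, -130, 25, 0], [30, -170, 25, 0], [30, -190, 25, 0], [30, -190, 25, 0]]}}

```text
t: 27.5
tcp_pos: [0.5197, 0.0082, 0.3032]
eef_rot: [180.0, -1.6, 2.4]
force: [0.2, 0.7, 0.8]
finger_gap: 0.704
```

```bash
python3 m.py w9; python3 -c "
from h import *
im=get_image('scene');save(im,'s9.png')
W=world(im);W0=np.load('pics/scene0.npz')['W']
for n,c in dict(jl=(.633,.08),jr=(.633,-.035),bowl=(.79,-.165),pink=(.705,.277),tape=(.66,.47)).items():
  for w in (W0,W):
    r=.06; m=(abs(w[...,0]-c[0])<r)&(abs(w[...,1]-c[1])<r)&(w[...,2]>(.03 if n!='tape' else .012))&(w[...,2]<(.06 if n[0]=='j' else .12))
    if n[0]=='j': m&=(w[...,0]>.612)
    print(n,np.nanmean(w[m],0).round(3),m.sum())
"
```

```text
27.5 [0.519701   0.00818087 0.30319507] [179.98269131  -1.63803618   2.38056556] [0.16547662 0.69846148 0.84981866] 0.7041455519319151
[ 72. 115.] 3048 0.0523 [0.511 0.283 0.047] [0.61  0.336 0.055] ((560.3714599609375, 309.75347900390625), (99.19916534423828, 49.91477966308594), 2.280468225479126)
[570. 138.] 2862 0.0519 [ 0.507 -0.324  0.047] [ 0.608 -0.271  0.055] ((557.0401611328125, -296.9871520996094), (49.92559814453125, 100.29158020019531), 87.28085327148438)
[ 91. 205.] 2464 0.0523 [0.397 0.278 0.047] [0.497 0.33  0.055] ((446.9867858886719, 303.7516784667969), (99.4983901977539, 49.86174011230469), 2.789597988128662)
[129. 297.] 214 0.0535 [0.303 0.253 0.047] [0.332 0.283 0.06 ] ((317.8666687011719, 267.1749267578125), (41.65391540527344, 4.140984058380127), 46.463768005371094)
jl [0.636 0.084 0.043] 101
jl [0.636 0.084 0.043] 102
jr [ 0.636 -0.031  0.043] 88
jr [ 0.636 -0.031  0.043] 88
bowl [ 0.789 -0.165  0.034] 152
bowl [ 0.788 -0.165  0.034] 153
pink [0.715 0.283 0.078] 740
pink [0.715 0.283 0.078] 737
tape [0.602 0.506 0.018] 43
tape [0.602 0.506 0.018] 48
```

View pics/w9.png

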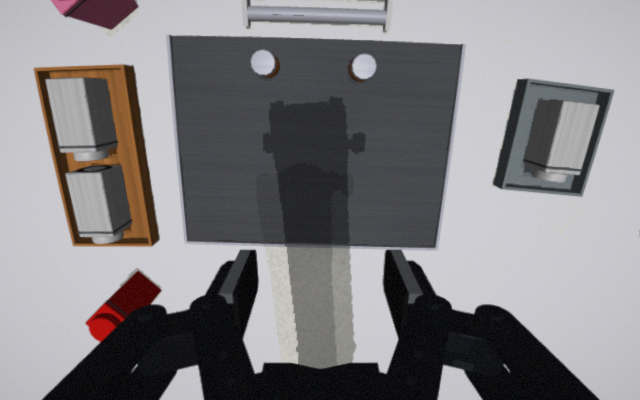

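View pics/s9.png

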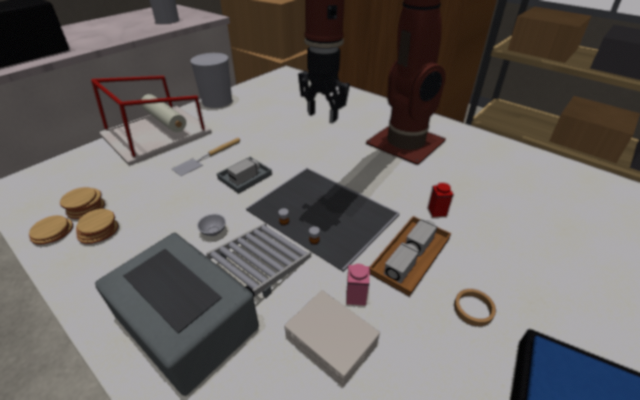

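The wrist and scene views show both ring tins flat in the wooden box (scene 400,260 and 420,235) and the bar tin flat in the steel box (243,170). All tops are at z 0.052, the bystanders haven't moved and the robot is clear. Handing in.

```bash
python3 -c "
from rig import *
print(order.sign_off())"
```

```text
the job is handed in; nothing more can be done
None
```

All three tins are where they should be, and I handed the job in at about 27.5 s of the 69 s allowed. I pushed each tin over towards the robot and read the stamps with all three lying on the tray: bar on the left, rings in the middle and on the right. Then I laid the bar tin in the short steel box and both ring tins in the long wooden box. Each was lowered until the wrist force showed contact with the floor before I released it.

- **Tins:** in the last wrist picture all three lie flat inside their boxes, with tops at z ≈ 0.052 m, as expected for a 48 mm tin on a 4 mm floor. The gripper was open and clear, about 0.3 m up.
- **Bystanders:** the jars, bowl and tape, and the pink look-alike, measured within about 1 mm of where they started. I checked the scraper and the red look-alike only by eye in the last scene picture; both looked unmoved.
- **Disagreement:** the two fixed cameras differed by about 8 mm in y on the tins. I went by the wrist camera, which lay between them, and the grasps and placings bore it out.

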